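# Stack the desk organiser

## Task

Put the wooden desk organiser back together on its base board, building from the bottom up: first the deep bin on the cork inlay, on it the divided tray, then the shallow tray, and the lid last, grip upward. Set each one upright and squarely on the one below, edges in line, and leave the finished stack standing free. Leave the mug, glue bottle, box of staples, stapler and tape dispenser where they are.

Things in the scene. Friction and masses are not known exactly. Their poses are not given: they have to be found in the camera images.
- base_top (a point): centre of the top face of the organiser's low pale-wood base board (124 mm along its x by 84 mm along its y, 12 mm high in all, fixed to the desk); a cork inlay of 96 x 54 mm on it shows where the stack stands and its x axis runs along the inlay's long side
- deep_c (a point): centre (half-way up, 30 mm above its underside) of the deep bin: open pale-wood box 60 mm high without partitions, walls 4 mm, about 140 g; all modules share the same 96 mm long (own x axis) by 54 mm wide (own y axis) footprint and look the same turned half round; z is up
- divided_c (a point): centre (half-way up, 21 mm above its underside) of the divided tray: open pale-wood box 42 mm high with two cross partitions making three compartments along its length, walls 4 mm, about 120 g; same footprint and axes as the deep bin
- shallow_c (a point): centre (half-way up, 14 mm above its underside) of the shallow tray: open pale-wood box only 28 mm high without partitions, walls 4 mm, about 80 g; same footprint and axes as the deep bin
- lid_c (a point): centre (half-way up, 18 mm above its underside) of the lid: flat pale-wood plate 10 mm thick, same footprint and axes as the deep bin, with a bar grip on its middle 50 mm along x, 14 mm wide along y and 26 mm high (36 mm in all), about 90 g; at the start it lies on a closed blue notebook (132 x 102 mm, 22 mm thick, fixed)
- mug: white mug, 76 mm across and 90 mm high with a side handle; bystander; origin at the centre of its underside
- glue: small white glue bottle, 32 mm across and 90 mm high; bystander; origin at the centre of its underside
- staplebox: small cardboard box of staples, 45 x 32 x 22 mm; bystander; origin at the centre of its underside
- stapler: black stapler, 150 mm long, 36 mm wide, about 62 mm high; bystander; origin at the centre of its underside
- dispenser: black tape dispenser with a roll, 150 mm long, 55 mm wide, about 96 mm high; bystander; origin at the centre of its underside
Mind the look-alikes: they are no part of the job. Leave any red look-alike of the part that bears deep_c alone. What is shaped like the part that bears divided_c but red is not meant.

How it is judged:
On the way, in this order (a step that is already met when the one before it is completed fails the run):
1. deep bin stands on the base's inlay, squared with it (horizontal distance between deep_c and base_top below 0.012 m and z of deep_c in the frame of base_top between 0.026 and 0.034 m and angle between the x axis of deep_c and the x axis of base_top, either way round below 0.17 rad and angle between deep_c's own z axis and vertical below 0.06 rad), for 0.2 s.
2. divided tray stands on the deep bin (horizontal distance between divided_c and deep_c below 0.012 m and z of divided_c in the frame of deep_c between 0.047 and 0.055 m and angle between the x axis of divided_c and the x axis of deep_c, either way round below 0.17 rad and angle between divided_c's own z axis and vertical below 0.06 rad), for 0.2 s.
3. shallow tray stands on the divided tray (horizontal distance between shallow_c and divided_c below 0.012 m and z of shallow_c in the frame of divided_c between 0.031 and 0.039 m and angle between the x axis of shallow_c and the x axis of divided_c, either way round below 0.17 rad and angle between shallow_c's own z axis and vertical below 0.06 rad), for 0.2 s.
4. lid lies on the shallow tray (horizontal distance between lid_c and shallow_c below 0.012 m and z of lid_c in the frame of shallow_c between 0.028 and 0.036 m and angle between the x axis of lid_c and the x axis of shallow_c, either way round below 0.17 rad and angle between lid_c's own z axis and vertical below 0.06 rad), for 0.2 s.
At the end, for the whole second after the job is handed in: On the base stand deep bin, divided tray, shallow tray and lid, in this order: each directly on the one below (height within 4 mm, tilt < 0.06 rad, centre within 12 mm, long sides within 0.17 rad), all at rest (< 20 mm/s). No bystander moved over 30 mm or tipped (all of step 1 and all of step 2 and all of step 3 and all of step 4 and linear speed of each of deep, divided, shallow, lid below 0.02 m/s); the robot touches nothing.
It fails at once if the mug is pushed or knocked over (distance of mug from where it was at the start of the episode above 0.03 m or angle between mug's own z axis and vertical above 0.5 rad).
It fails at once if the glue bottle is pushed or knocked over (distance of glue from where it was at the start of the episode above 0.03 m or angle between glue's own z axis and vertical above 0.5 rad).
It fails at once if the box of staples is pushed or knocked over (distance of staplebox from where it was at the start of the episode above 0.03 m or angle between staplebox's own z axis and vertical above 0.5 rad).
It fails at once if the stapler is pushed or knocked over (distance of stapler from where it was at the start of the episode above 0.03 m or angle between stapler's own z axis and vertical above 0.5 rad).
It fails at once if the tape dispenser is pushed or knocked over (distance of dispenser from where it was at the start of the episode above 0.03 m or angle between dispenser's own z axis and vertical above 0.5 rad).
It also fails if it takes over 118 s, if anything falls off the work surface, if the arm or the gripper's body presses on something with over 40 N, if the wrist force passes 120 N, or if a joint passes its speed limit or range.

## Robot

A 6-joint arm with a two-finger parallel gripper is mounted at the origin on the work surface. World frame = base frame: x ahead of the robot, y to its left, z up, the work surface at z = 0. Lengths are in m, angles in rad, forces in N, time in s.
With the tool pointing down it reaches from about 0.35 to 0.975 m from the base axis. Payload 4.9 kg.
Tool frame: the origin (TCP) lies between the finger pads; the fingertips stand 25 mm ahead of it and the grasp point (between the pads) lies 6 mm ahead of it (ctrl.tip_reach is the distance from the TCP to the fingertips, in m); z points along the fingers, y is the direction in which the jaws open and shut (so a half turn about z gives the same grasp; the last joint's range is limited). The gripper opens to 85 mm and grips with 20 to 120 N. Pads are 22 mm wide; open, the fingers measure 114 mm over their backs; the gripper's body (76 mm by 85 mm) begins 54 mm behind the grasp point. The pads swing forward as they close: fully open they stand 13 mm farther back than shut.
Start: joints at [-0.119, 0.053, 1.613, -0, 1.476, -0.119], TCP at [0.625, 0, 0.256] pointing down, gripper open.
Joint ranges: [-3.01, 3.01], [-1.01, 2.22], [0.06, 2.58], [-1.02, 4.17], [0.09, 2.62], [-3.14, 3.14]. Speed limits (rad/s): [2.57, 2.57, 3.14, 3.14, 3.14, 3.14].

## Interface

Orientations are given as a rotation vector (axis times angle).
In Python, from station import get_obs, get_image, camera_params, order, ctrl gives the robot as it stands.
- The arm moves only by the tool move_arm, never from a script. Its argument "deltas" is one flat list of numbers, 5 for each row, row after row: the opening, from -1 (shut) to 1 (fully open), so that 0 is half open, then the shift along the tool's x, y, z in m, then the turn about the tool's z in degrees. In form: [fingers, tx, ty, tz, turn, fingers, tx, ty, tz, turn, ...]. A call has 1 to 10 rows; each row is the pose to reach, as a shift and turn from the pose measured when the call began, along the tool's axes at that moment; what a row does not reach only later rows make up. A row lasts 1/10 s, in which the tool goes at most 50 mm and 8.59 degrees, less where a joint would pass 70% of its speed; a pose out of reach is approached as far as the arm can. A call with a gripper value outside its range is refused whole. The fingers move at their own pace and stop on an object; "force" is the grip in N (left out, the last holds). Time passes only in rows, so rows that repeat a pose let the fingers close. It gives the time, the measured TCP pose, the force and the opening at its end, in the units of the state.
- get_obs(): the state, without advancing time (a new reading comes with each control period).
- get_image(name): name is "scene" or "side" or "wrist"; returns the picture (384x512x3 uint8, red, green, blue); there is no depth.
- camera_params(name): a dict with "camera_matrix" (3x3 intrinsics, pixels), "extrinsics" (4x4, takes a point from camera to world coordinates); the wrist camera has in their place "tool_from_camera" (4x4, takes a point from camera to tool coordinates, whose origin is the TCP and whose axes are the flange's). Camera axes: x right, y up, looking along -z (the intrinsics and any distortion apply to the point x, -y, -z); pixel columns grow to the right and rows downward; lengths in m; the calibration is good to about 2 mm. A picture is of the moment at which its call begins: read the wrist's pose just before it. camera_params takes no time and is no camera call.
- order.finish_job(): hands the job in, once; it reports no verdict.
The state is a dict: "t": time; "q": joint angles; "dq": joint speeds; "effort": joint torques, N m; "tool_pos": TCP position; "tool_rot": TCP orientation; "contact_force": force on the tool from outside, world axes, zero at the start; "wrist_torque": the same for the moment, N m; "opening": finger opening in m.
Only numpy, scipy, OpenCV 4.12 (cv2) and the standard library are available. Lean on these libraries where they do the work, as an engineer would, in place of code of your own. Each camera call takes 0.05 s, during which the arm holds its last target. There are 200 camera calls.

## Working session

There is one attempt and no reset: what is moved stays moved. The work goes in short steps, Python scripts to look and compute and a tool call to move; the robot and the scene stay as the last step left them, time stands still between calls to the robot, and variables do not carry over. Pictures are saved under pics/ and viewed, about 12 in all and at most 16, crops included, and the job is handed in when it is done.

Besides the shell and the picture viewer there is one more tool, called after "Call:" as a command line: name --argument value ..., lists and objects as JSON in quotes. move_arm: Moves the arm, as the interface text tells. Its arguments: {"type":"object","properties":{"deltas":{"type":"array"},"force":{"type":"number"}},"required":["deltas"]}

```bash
mkdir -p pics; ls
python3 - <<'E'
from station import get_obs,get_image,camera_params
import cv2,numpy as np
o=get_obs();print(o)
for n in("scene","side","wrist"):
    im=get_image(n)[:,:,::-1]
    cv2.imwrite(f"pics/{n}0.png",cv2.resize(im,(800,600),interpolation=cv2.INTER_CUBIC))
    np.save(f"pics/{n}0.npy",im)
    print(n,camera_params(n))
E
```

```text
pics
{'t': 0.0, 'q': array([-1.19000061e-01,  5.33514945e-02,  1.61429830e+00, -1.82243740e-05,
        1.47603475e+00, -1.19018299e-01]), 'dq': array([-0.00091274,  0.0009933 , -0.00061946, -0.00121299, -0.0023877 ,
       -0.0009368 ]), 'effort': array([ 2.70554956e-04, -3.93670499e+01, -3.70175600e+01, -1.62778279e-04,
        6.93513779e-03, -6.06393527e-06]), 'tool_pos': array([6.24416873e-01, 6.54495174e-05, 2.55063741e-01]), 'tool_rot': array([-2.22026401e+00, -2.22030837e+00,  2.05254249e-03]), 'contact_force': array([-0.15275404,  0.0540287 , -0.89649125]), 'wrist_torque': array([-0.00671667,  0.0112264 ,  0.01349794]), 'opening': 0.08530943455721735}
scene {'camera_matrix': array([[419.2961301 ,   0.        , 259.41331002],
       [  0.        , 419.2961301 , 189.29621597],
       [  0.        ,   0.        ,   1.        ]]), 'extrinsics': array([[ 0.39195689, -0.63459991,  0.66607263,  1.31901219],
       [ 0.91991384,  0.27926377, -0.27526399, -0.32893492],
       [-0.01132745,  0.72062105,  0.6932366 ,  0.89947863],
       [ 0.        ,  0.        ,  0.        ,  1.     
[... 382 characters left out ...]
4559437e-04,  6.73630658e-01,  7.39067989e-01,
         7.60104136e-01],
       [ 0.00000000e+00,  0.00000000e+00,  0.00000000e+00,
         1.00000000e+00]])}
wrist {'camera_matrix': array([[277.09106566,   0.        , 253.59051638],
       [  0.        , 277.09106566, 192.87944512],
       [  0.        ,   0.        ,   1.        ]]), 'tool_from_camera': array([[ 9.00048747e-05,  9.57110655e-01,  2.89722603e-01,
         7.36373668e-02],
       [ 9.99999673e-01,  1.46769609e-04, -7.95518193e-04,
         6.82400563e-04],
       [-8.03921411e-04,  2.89722580e-01, -9.57110328e-01,
        -1.17816211e-01],
       [ 0.00000000e+00,  0.00000000e+00,  0.00000000e+00,
         1.00000000e+00]])}
```

View pics/scene0.png

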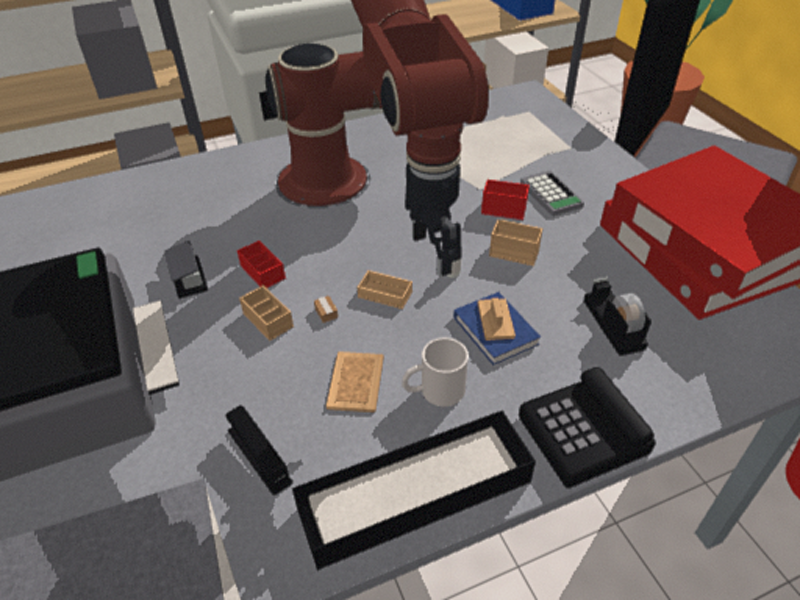

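View pics/side0.png

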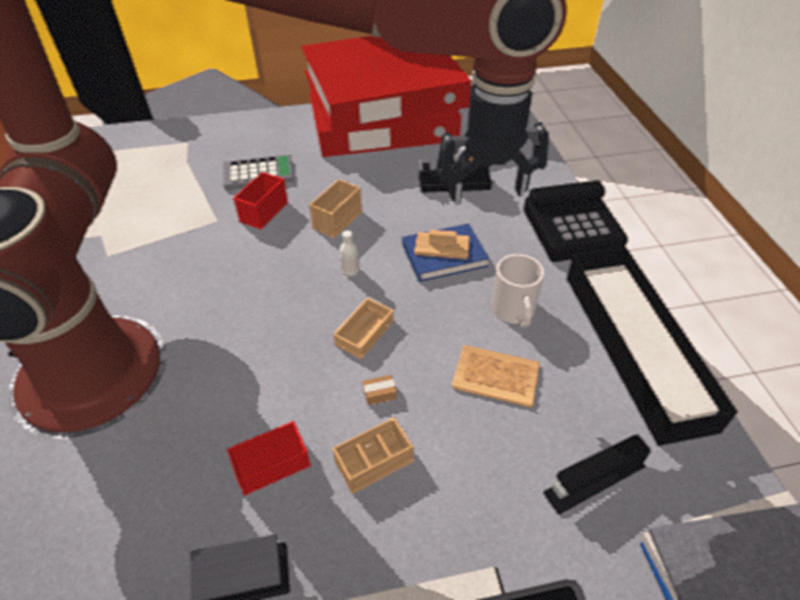

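Pale-wood candidates in the scene view: deep bin (516,243), divided tray (266,311), shallow tray (385,290), lid on the notebook (495,318) and base (355,381). The red look-alikes are at (505,198) and (261,263). I'll fit poses by silhouette in both cameras.

```bash
cat > fit.py <<'E'
import cv2,numpy as np
from scipy.optimize import minimize
from station import camera_params
S=4
def box(lx,ly,z0,z1): return np.array([[sx*lx/2,sy*ly/2,z] for sx in(-1,1) for sy in(-1,1) for z in(z0,z1)])
M={'base':[box(.124,.084,0,.012)],'deep':[box(.096,.054,0,.060)],'divided':[box(.096,.054,0,.042)],
   'shallow':[box(.096,.054,0,.028)],'lid':[box(.096,.054,.022,.032),box(.050,.014,.032,.058)]}
def project(cam,P):
    K,E=cam; p=(P-E[:3,3])@E[:3,:3]; p=p*[1,-1,-1]; q=p@K.T
    return q[:,:2]/q[:,2:]
def back(cam,uv,z):
    K,E=cam; d=np.linalg.inv(K)@[*uv,1]*[1,-1,-1]; d=E[:3,:3]@d
    return E[:3,3]+d*(z-E[2,3])/d[2]
def wcam(o):
    c=camera_params('wrist'); T=np.eye(4); T[:3,:3]=cv2.Rodrigues(np.array(o['tool_rot']))[0]; T[:3,3]=o['tool_pos']
    return c['camera_matrix'],T@c['tool_from_camera']
def cam(n): c=camera_params(n); return c['camera_matrix'],c['extrinsics']
def wood(im):
    im=cv2.resize(im,None,fx=S,fy=S,interpolation=cv2.INTER_CUBIC)
    h=cv2.cvtColor(im,cv2.COLOR_BGR2HSV)
    return cv2.inRange(h,(7,75,40),(28,255,255))
def sil(c,name,x,y,a,shape,z=0):
    m=np.zeros(shape,np.uint8); R=np.array([[np.cos(a),np.sin(a),0],[-np.sin(a),np.cos(a),0],[0,0,1]])
    for b in M[name]:
        uv=project(c,b@R+[x,y,z])*S+(S-1)/2
        cv2.fillConvexPoly(m,cv2.convexHull(np.round(uv*16).astype(np.int32)),255,shift=4)
    return m
def fit(views,name,x,y,a0s=np.arange(0,np.pi,np.pi/8),z=0):
    ms=[]
    for c,w in views:
        roi=cv2.dilate(sil(c,name,x,y,0,w.shape,z)|sil(c,name,x,y,1.57,w.shape,z),np.ones((41,41)))
        k=w&roi; n,l,s,_=cv2.connectedComponentsWithStats(k); i=1+np.argmax(s[1:,4]); k=np.uint8(l==i)*255
        ct,_=cv2.findContours(k,cv2.RETR_EXTERNAL,cv2.CHAIN_APPROX_NONE); k=cv2.drawContours(k,ct,-1,255,-1)
        ms.append(k)
    def f(p): return sum((sil(c,name,p[0]/100,p[1]/100,p[2]*.2,k.shape,z)!=k).sum()/(k>0).sum() for (c,_),k in zip(views,ms))
    best=None
    for a in a0s:
        r=minimize(f,[x*100,y*100,a/.2],method='Nelder-Mead',options=dict(initial_simplex=np.array([x*100,y*100,a/.2])+np.array([[0,0,0],[1.5,0,0],[0,1.5,0],[0,0,1]]),xatol=.005,fatol=1e-4))
        if best is None or r.fun<best.fun: best=r
    return best.x[0]/100,best.x[1]/100,best.x[2]*.2,best.fun
E
python3 - <<'E'
from fit import *
V={n:(cam(n),wood(np.load(f'pics/{n}0.npy'))) for n in('scene','side')}
init={'deep':(516,243,.03),'divided':(266,311,.02),'shallow':(385,290,.014),'lid':(495,318,.03),'base':(355,381,.012)}
for k,(u,v,z) in init.items():
    p=back(V['scene'][0],(u*.64,v*.64),z)
    print(k,p[:2].round(3),[np.round(fit(vs,k,p[0],p[1]),4).tolist() for vs in(list(V.values()),[V['scene']],[V['side']])])
for n,u,v,z in[('mug',442,350,.09),('stapbox',326,307,.02),('stapler',258,448,.05),('disp',617,315,.04),('redT',261,263,.04),('redD',505,198,.05)]:
    print(n,back(V['scene'][0],(u*.64,v*.64),z).round(3))
print('glue',back(V['side'][0],(348*.64,235*.64),.09).round(3))
E
```

```text
deep [0.431 0.289] [[0.4278, 0.2872, 0.8657, 0.1604], [0.4251, 0.2898, 0.8647, 0.048], [0.4276, 0.2832, 0.8797, 0.0576]]
divided [ 0.406 -0.238] [[0.4102, -0.2407, 0.2928, 0.1745], [0.4083, -0.2393, 0.2801, 0.0437], [0.4121, -0.2431, 3.4617, 0.042]]
shallow [ 0.437 -0.008] [[0.4341, -0.0105, 0.8034, 0.1714], [0.4327, -0.0069, 0.8058, 0.0613], [0.435, -0.0124, 3.9652, 0.0407]]
lid [0.605 0.145] [[0.6047, 0.144, -0.3286, 0.2284], [0.6019, 0.1469, 2.7867, 0.0956], [0.6049, 0.1425, 2.8156, 0.0913]]
base [ 0.626 -0.139] [[0.6218, -0.1389, 2.6545, 0.1667], [0.6175, -0.1359, 2.6656, 0.0795], [0.6221, -0.1396, 2.6529, 0.0743]]
mug [ 0.683 -0.003  0.09 ]
stapbox [ 0.441 -0.13   0.02 ]
stapler [ 0.718 -0.325  0.05 ]
disp [0.696 0.346 0.04 ]
redT [ 0.29  -0.215  0.04 ]
redD [0.305 0.332 0.05 ]
glue [0.434 0.13  0.09 ]
```

```bash
cat > go.py <<'E'
from fit import *
from station import get_obs,get_image,ctrl
def rel(x,y,z,yaw,o=None):
    "move to TCP x,y,z with jaws across a module of given yaw (rad): tool shift and turn"
    o=o or get_obs(); R=cv2.Rodrigues(np.array(o['tool_rot']))[0]
    d=R.T@(np.array([x,y,z])-o['tool_pos'])
    j=np.arctan2(R[1,1],R[0,1]); t=np.degrees(j-(yaw+np.pi/2)); t=(t+90)%180-90
    print('rel',d.round(4),'turn',round(t,2),'q6',round(o['q'][5],2),'pos',np.round(o['tool_pos'],4),'tilt',np.round(R[:,2],3))
def look(tag):
    o=get_obs(); im=get_image('wrist')[:,:,::-1]; np.save(f'pics/{tag}.npy',im)
    cv2.imwrite(f'pics/{tag}.png',im); return o,im,wcam(o)
E
python3 -c "
from go import *
print(ctrl.tip_reach, [a for a in dir(ctrl) if a[0]!='_'])
rel(.427,.286,.25,.87)"
```

```text
0.025 ['MotionError', 'tip_reach']
rel [ 0.286  -0.1975  0.0057] turn 40.15 q6 -0.12 pos [0.6245 0.     0.2553] tilt [-0.002  0.    -1.   ]
```

Call:
move_arm --deltas '[1,0.286,-0.197,0.005,40,1,0.286,-0.197,0.005,40,1,0.286,-0.197,0.005,40,1,0.286,-0.197,0.005,40,1,0.286,-0.197,0.005,40,1,0.286,-0.197,0.005,40,1,0.286,-0.197,0.005,40,1,0.286,-0.197,0.005,40,1,0.286,-0.197,0.005,40,1,0.286,-0.197,0.005,40]' --force 30

```text
t: 1.15
tool_pos: [0.428, 0.2854, 0.2505]
tool_rot: [-2.847, -1.327, 0.003]
contact_force: [0.2, -1.2, 0.2]
opening: 0.0854
```

```bash
python3 -c "
from go import *
o,im,c=look('w1'); w=wood(im)
p=fit([(c,w)],'deep',.427,.286,[.87]); print(np.round(p,4)); rel(p[0],p[1],.25,p[2])
d=im.copy(); m=cv2.resize(sil(c,'deep',*p[:3],w.shape),(512,384)); ct,_=cv2.findContours(m,0,1); cv2.drawContours(d,ct,-1,(0,255,0),1); cv2.imwrite('pics/w1d.png',d)"
```

```text
[0.4287 0.286  0.8214 0.0366]
rel [ 0.001  -0.0002  0.0006] turn 2.84 q6 1.14 pos [0.4282 0.2851 0.2506] tilt [-0.002 -0.    -1.   ]
```

View pics/w1d.png

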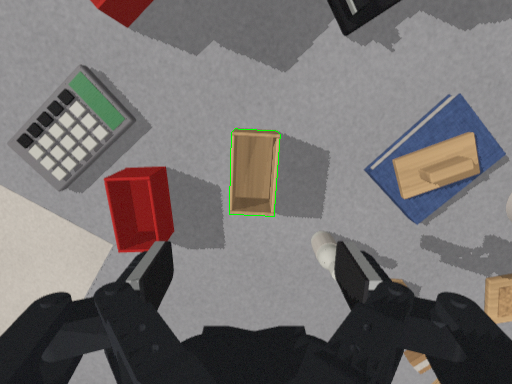

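The wrist view shows the pale deep bin at (255,172) with a tight fit. The red look-alike is at (140,210), clear of the fingers. I'm descending now.

Call:
move_arm --deltas '[1,0.001,0,0.03,3,1,0.001,0,0.07,3,1,0.001,0,0.11,3,1,0.001,0,0.15,3,1,0.001,0,0.18,3,1,0.001,0,0.2,3,1,0.001,0,0.21,3,1,0.001,0,0.21,3,1,0.001,0,0.21,3]'

```text
t: 2.1
tool_pos: [0.4298, 0.2857, 0.0416]
tool_rot: [-2.882, -1.248, -0.0]
contact_force: [0.9, 0.1, -0.4]
opening: 0.0854
```

Call:
move_arm --deltas '[0,0,0,0,0,0,0,0,0,0,-0.5,0,0,0,0,-0.5,0,0,0,0,-0.5,0,0,0,0,-0.5,0,0,0,0,-0.5,0,0,0,0,-0.5,0,0,0,0]' --force 30

```text
t: 2.9
tool_pos: [0.4308, 0.2863, 0.0432]
tool_rot: [-2.882, -1.249, -0.004]
contact_force: [-0.6, 0.2, 5.8]
opening: 0.0535
```

Call:
move_arm --deltas '[-0.5,0,0,-0.02,0,-0.5,0,0,-0.05,0,-0.5,0,0,-0.09,0,-0.5,0,0,-0.13,0,-0.5,0,0,-0.17,0,-0.5,0,0,-0.2,0,-0.5,0,0,-0.21,0,-0.5,0,0,-0.21,0]'

```text
t: 3.7
tool_pos: [0.4308, 0.2862, 0.2544]
tool_rot: [-2.882, -1.249, -0.008]
contact_force: [0.5, 0.2, -1.3]
opening: 0.0533
```

```bash
python3 -c "
from go import *
o=get_obs();print(o['contact_force'],o['opening'])
rel(.5,.07,.25,2.654); rel(.6205,-.1375,.25,2.654); o,im,c=look('w2'); cv2.imwrite('pics/w2.png',im)"
```

```text
[ 0.492419    0.15721655 -1.30652044] 0.053290167051614344
rel [-0.1105  0.1983  0.0041] turn 74.79 q6 1.2 pos [0.4308 0.2862 0.2544] tilt [ 0.005  0.003 -1.   ]
rel [-0.1794  0.4282  0.0041] turn 74.79 q6 1.2 pos [0.4308 0.2862 0.2544] tilt [ 0.005  0.003 -1.   ]
```

View pics/w2.png

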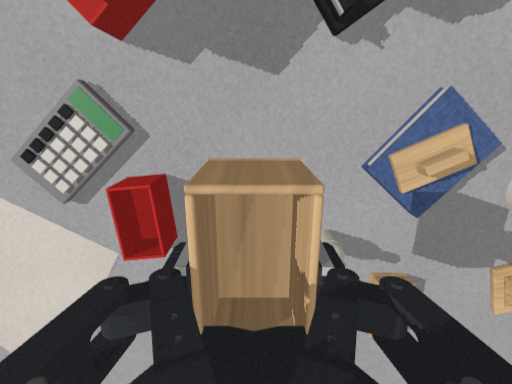

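The deep bin is held and hangs level in the picture, with its mouth at about (255,190). I'm carrying it over the base.

Call:
move_arm --deltas '[-0.5,-0.018,0.043,0,7.5,-0.5,-0.036,0.086,0,15,-0.5,-0.054,0.128,0,22.5,-0.5,-0.072,0.171,0,30,-0.5,-0.09,0.214,0,37.5,-0.5,-0.108,0.257,0,45,-0.5,-0.126,0.3,0,52.5,-0.5,-0.144,0.343,0,60,-0.5,-0.162,0.386,0,67.5,-0.5,-0.179,0.428,0,75]'

```text
t: 4.75
tool_pos: [0.6189, -0.1391, 0.2476]
tool_rot: [-3.043, 0.773, 0.008]
contact_force: [0.3, -0.6, -1.6]
opening: 0.0538
```

```bash
python3 -c "
from go import *
o,im,c=look('w3'); print(o['opening'])
rel(.6205,-.1375,.25,2.654)
d=im.copy()
for z in(0,.012):
  R=cv2.Rodrigues(np.array([0,0,2.654]))[0]; P=np.array([[s*.062,t*.042,z] for s,t in((1,1),(1,-1),(-1,-1),(-1,1))])@R.T+[.6205,-.1375,0]
  cv2.polylines(d,[np.round(project(c,P)).astype(int)],True,(0,255,0) if z else (255,0,0),1)
cv2.imwrite('pics/w3d.png',d)"
```

```text
0.053813809197073785
rel [-0.0039 -0.0067 -0.0027] turn -1.02 q6 1.73 pos [ 0.6207 -0.1452  0.2473] tilt [-0.002 -0.002 -1.   ]
```

View pics/w3d.png

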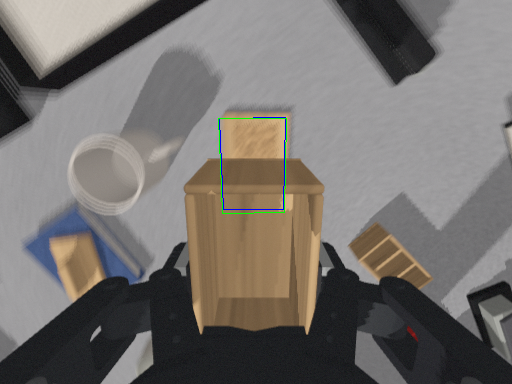

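The picture is blurred because the arm was still settling, so I'll retake it.

```bash
cat >> go.py <<'E'
def rect(d,c,x,y,a,z,lx,ly,col,s=1,off=(0,0)):
    R=cv2.Rodrigues(np.array([0,0,a]))[0]; P=np.array([[u*lx/2,v*ly/2,z] for u,v in((1,1),(1,-1),(-1,-1),(-1,1))])@R.T+[x,y,0]
    cv2.polylines(d,[np.round((project(c,P)-off)*s).astype(int)],True,col,1,cv2.LINE_AA)
E
python3 -c "
from go import *
o,im,c=look('w4')
rel(.6205,-.1375,.25,2.654)
d=cv2.resize(im[90:240,150:350],None,fx=4,fy=4,interpolation=cv2.INTER_CUBIC)
rect(d,c,.6205,-.1375,2.654,.012,.124,.084,(0,255,0),4,(150,90)); rect(d,c,.6205,-.1375,2.654,.012,.096,.054,(255,0,0),4,(150,90))
cv2.imwrite('pics/w4d.png',d)"
```

```text
rel [-0.0013 -0.0044 -0.0027] turn -0.61 q6 1.73 pos [ 0.6195 -0.1419  0.2473] tilt [-0.004  0.001 -1.   ]
```

View pics/w4d.png

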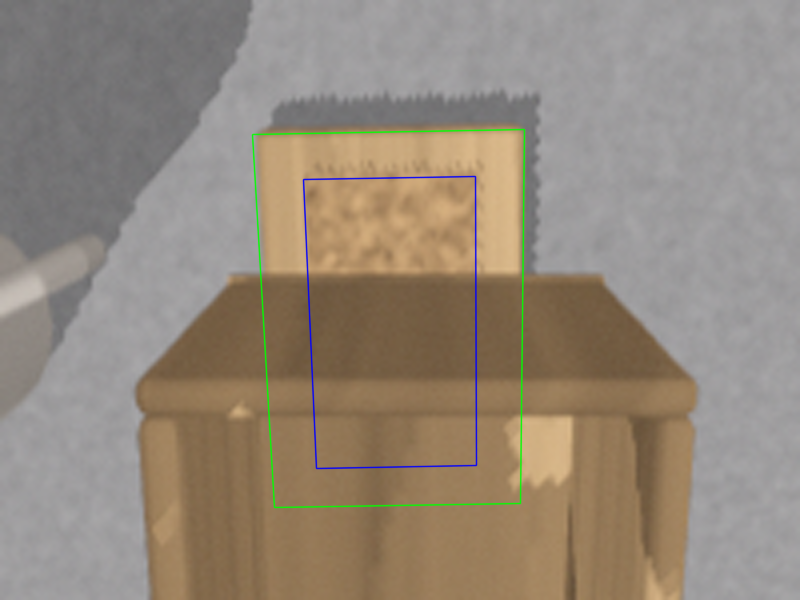

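The base matches the estimate to about 1 mm. I'm lowering the bin.

Call:
move_arm --deltas '[-0.5,0,-0.004,0.02,-0.6,-0.5,0,-0.004,0.05,-0.6,-0.5,0,-0.004,0.08,-0.6,-0.5,0,-0.004,0.11,-0.6,-0.5,0,-0.004,0.14,-0.6,-0.5,0,-0.004,0.16,-0.6,-0.5,0,-0.004,0.175,-0.6,-0.5,0,-0.004,0.183,-0.6,-0.5,0,-0.004,0.185,-0.6,-0.5,0,-0.004,0.185,-0.6]'

```text
t: 5.85
tool_pos: [0.6209, -0.1381, 0.0626]
tool_rot: [-3.049, 0.758, 0.006]
contact_force: [0.4, -0.1, -1.4]
opening: 0.0536
```

```bash
python3 -c "
from go import *
rel(.6205,-.1375,.0552,2.654);print(get_obs()['contact_force'])"
```

```text
rel [-0.0007 -0.0004  0.0074] turn 0.01 q6 1.72 pos [ 0.6209 -0.1381  0.0626] tilt [-0.004  0.001 -1.   ]
[ 0.40095817 -0.0983154  -1.40193124]
```

Call:
move_arm --deltas '[-0.5,0.001,0,0.003,0,-0.5,0.001,0,0.006,0,-0.5,0.001,0,0.008,0,-0.5,0.001,0,0.008,0,-0.5,0.001,0,0.008,0]'

```text
t: 6.35
tool_pos: [0.6223, -0.1388, 0.0554]
tool_rot: [-3.049, 0.758, 0.004]
contact_force: [-0.6, -0.5, 1.7]
opening: 0.0535
```

Call:
move_arm --deltas '[0.5,0,0,0,0,1,0,0,0,0,1,0,0,0,0,1,0,0,0,0,1,0,0,-0.01,0,1,0,0,-0.04,0,1,0,0,-0.08,0,1,0,0,-0.13,0,1,0,0,-0.18,0,1,0,0,-0.22,0]'

```text
t: 7.35
tool_pos: [0.6233, -0.1391, 0.28]
tool_rot: [3.049, -0.758, 0.002]
contact_force: [0.4, 0.7, 0.8]
opening: 0.0853
```

Call:
move_arm --deltas '[1,0,0,-0.03,0,1,0,0,-0.04,0,1,0,0,-0.04,0,1,0,0,-0.04,0]'

```text
t: 7.75
tool_pos: [0.6226, -0.1388, 0.318]
tool_rot: [3.049, -0.758, -0.002]
contact_force: [0.3, 0.1, -0.3]
opening: 0.0855
```

```bash
python3 -c "
from go import *
o,im,c=look('w5'); rel(.6205,-.1375,.3,2.654); rel(.410,-.2405,.28,.287)
d=cv2.resize(im[60:310,110:420],None,fx=2.4,fy=2.4,interpolation=cv2.INTER_CUBIC)
a=(.6205,-.1375,2.654)
rect(d,c,*a,.012,.124,.084,(0,255,0),2.4,(110,60)); rect(d,c,*a,.072,.096,.054,(255,0,0),2.4,(110,60)); rect(d,c,*a,.012,.096,.054,(0,0,255),2.4,(110,60))
cv2.imwrite('pics/w5d.png',d)"
```

```text
rel [-0.0021 -0.0002  0.017 ] turn 0.01 q6 1.72 pos [ 0.6223 -0.1387  0.317 ] tilt [-0.003  0.001 -1.   ]
rel [-0.1398  0.1893  0.0375] turn -44.37 q6 1.72 pos [ 0.6223 -0.1387  0.317 ] tilt [-0.003  0.001 -1.   ]
```

View pics/w5d.png

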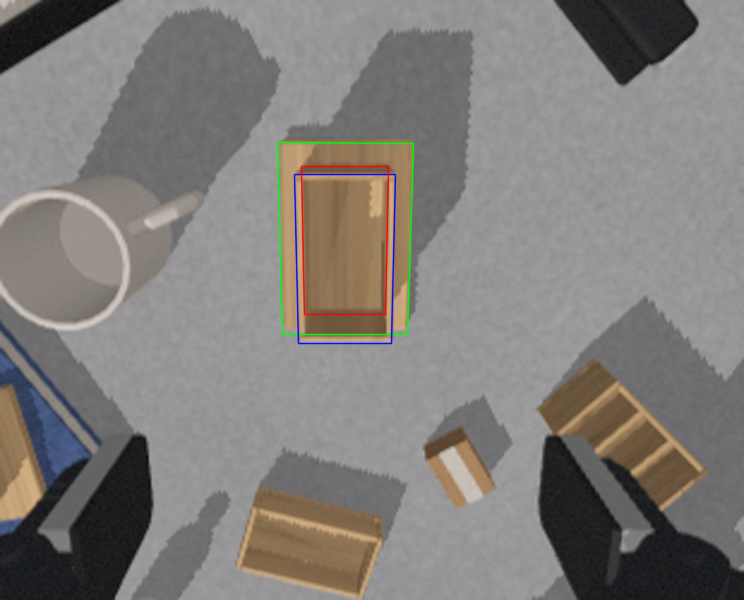

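The deep bin sits on the inlay with its interior at (345,255), matching the prediction within about 2 mm. The divided tray is next.

Call:
move_arm --deltas '[1,-0.14,0.189,0.037,-44,1,-0.14,0.189,0.037,-44,1,-0.14,0.189,0.037,-44,1,-0.14,0.189,0.037,-44,1,-0.14,0.189,0.037,-44,1,-0.14,0.189,0.037,-44,1,-0.14,0.189,0.037,-44,1,-0.14,0.189,0.037,-44,1,-0.14,0.189,0.037,-44,1,-0.14,0.189,0.037,-44]'

```text
t: 8.8
tool_pos: [0.4105, -0.2397, 0.2803]
tool_rot: [-3.109, -0.44, 0.005]
contact_force: [-0.6, 0.3, -0.4]
opening: 0.0855
```

```bash
python3 -c "
from go import *
o,im,c=look('w6'); w=wood(im)
p=fit([(c,w)],'divided',.41,-.2405,[.287]); print(np.round(p,4)); rel(p[0],p[1],.036,p[2])"
```

```text
[ 0.4119 -0.2417  0.3163  0.0403]
rel [0.0015 0.0027 0.2444] turn -2.0 q6 0.6 pos [ 0.4105 -0.2398  0.2804] tilt [-0.003  0.001 -1.   ]
```

Call:
move_arm --deltas '[1,0.001,0.002,0.04,-2,1,0.001,0.002,0.08,-2,1,0.001,0.002,0.12,-2,1,0.001,0.002,0.16,-2,1,0.001,0.002,0.195,-2,1,0.001,0.002,0.22,-2,1,0.001,0.002,0.237,-2,1,0.001,0.002,0.244,-2,1,0.001,0.002,0.244,-2,1,0.001,0.002,0.244,-2]'

```text
t: 9.85
tool_pos: [0.412, -0.2416, 0.0374]
tool_rot: [-3.102, -0.495, 0.003]
contact_force: [0.4, 0.4, 0.4]
opening: 0.0851
```

Call:
move_arm --deltas '[0,0,0,0,0,0,0,0,0,0,-0.5,0,0,0,0,-0.5,0,0,0,0,-0.5,0,0,0,0,-0.5,0,0,0,0,-0.5,0,0,0,0,-0.5,0,0,0,0]' --force 30

```text
t: 10.65
tool_pos: [0.4129, -0.2422, 0.0388]
tool_rot: [3.101, 0.495, -0.001]
contact_force: [-0.7, 1.5, 6.3]
opening: 0.0535
```

```bash
python3 -c "
from go import *
rel(.4119,-.2417,.036,.3163)"
```

```text
rel [-0.0008 -0.0008  0.0028] turn 0.02 q6 0.57 pos [ 0.4129 -0.2422  0.0388] tilt [-0.    -0.001 -1.   ]
```

Call:
move_arm --deltas '[-0.5,0,0,-0.02,0,-0.5,0,0,-0.05,0,-0.5,0,0,-0.09,0,-0.5,0,0,-0.13,0,-0.5,0,0,-0.17,0,-0.5,0,0,-0.2,0,-0.5,0,0,-0.22,0,-0.5,0,0,-0.22,0]'

```text
t: 11.45
tool_pos: [0.4141, -0.2429, 0.2624]
tool_rot: [3.096, 0.494, 0.006]
contact_force: [-0.4, 0.1, -1.5]
opening: 0.0535
```

```bash
python3 -c "
from go import *
rel(.621,-.138,.26,2.654); print(get_obs()['opening'])"
```

```text
rel [ 0.2293 -0.0353  0.0028] turn 46.08 q6 0.57 pos [ 0.4141 -0.2429  0.2624] tilt [ 0.005 -0.005 -1.   ]
0.053517645063423915
```

Call:
move_arm --deltas '[-0.5,0.04,-0.006,0.003,8,-0.5,0.08,-0.012,0.003,16,-0.5,0.12,-0.018,0.003,24,-0.5,0.16,-0.025,0.003,32,-0.5,0.2,-0.031,0.003,40,-0.5,0.225,-0.035,0.003,46,-0.5,0.23,-0.035,0.003,46,-0.5,0.23,-0.035,0.003,46,-0.5,0.23,-0.035,0.003,46]'

```text
t: 12.35
tool_pos: [0.6207, -0.1384, 0.2584]
tool_rot: [3.045, -0.755, 0.006]
contact_force: [0.6, 1.0, -0.9]
opening: 0.0533
```

```bash
python3 -c "
from go import *
rel(.621,-.138,.1108,2.654)"
```

```text
rel [-0.0006 -0.001   0.1476] turn 0.1 q6 1.72 pos [ 0.6207 -0.1384  0.2584] tilt [ 0.003 -0.005 -1.   ]
```

Call:
move_arm --deltas '[-0.5,0,-0.001,0.03,0,-0.5,0,-0.001,0.06,0,-0.5,0,-0.001,0.09,0,-0.5,0,-0.001,0.115,0,-0.5,0,-0.001,0.132,0,-0.5,0,-0.001,0.14,0,-0.5,0,-0.001,0.141,0,-0.5,0,-0.001,0.141,0]'

```text
t: 13.15
tool_pos: [0.6221, -0.1387, 0.1187]
tool_rot: [3.045, -0.755, 0.009]
contact_force: [-0.3, 0.4, -0.4]
opening: 0.0534
```

```bash
python3 -c "
from go import *
rel(.621,-.138,.1108,2.654); look('w7'); im=get_image('side')[:,:,::-1]; cv2.imwrite('pics/s7.png',cv2.resize(im[100:340,200:500],(750,600),interpolation=2))"
```

```text
rel [-0.0014 -0.0002  0.0079] turn 0.09 q6 1.72 pos [ 0.6221 -0.1387  0.1187] tilt [ 0.004 -0.006 -1.   ]
```

View pics/s7.png

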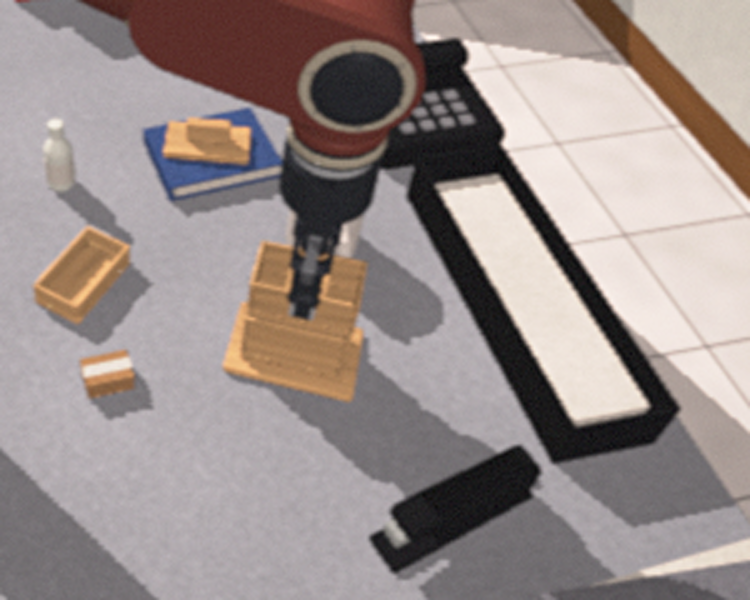

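The tray at (305,285) hovers in line above the deep bin at (300,335). I'm lowering it and releasing.

Call:
move_arm --deltas '[-0.5,-0.001,0,0.003,0,-0.5,-0.001,0,0.006,0,-0.5,-0.001,0,0.008,0,-0.5,-0.001,0,0.009,0,-0.5,-0.001,0,0.009,0]'

```text
t: 13.75
tool_pos: [0.6219, -0.1383, 0.111]
tool_rot: [3.045, -0.754, 0.011]
contact_force: [-1.7, 0.4, 2.6]
opening: 0.0536
```

Call:
move_arm --deltas '[0.5,0,0,0,0,1,0,0,0,0,1,0,0,0,0,1,0,0,0,0,1,0,0,-0.01,0,1,0,0,-0.04,0,1,0,0,-0.08,0,1,0,0,-0.13,0,1,0,0,-0.17,0,1,0,0,-0.2,0]'

```text
t: 14.75
tool_pos: [0.6214, -0.1373, 0.316]
tool_rot: [3.044, -0.754, 0.019]
contact_force: [0.2, 0.6, 0.2]
opening: 0.0856
```

Call:
move_arm --deltas '[1,0,0,0,0,1,0,0,0,0,1,0,0,0,0]'

```text
t: 15.05
tool_pos: [0.6207, -0.137, 0.3141]
tool_rot: [3.045, -0.754, 0.015]
contact_force: [0.4, 0.9, -0.0]
opening: 0.0854
```

```bash
python3 -c "
from go import *
o,im,c=look('w8'); rel(.4335,-.0105,.26,.8045)
d=cv2.resize(im[60:310,110:420],None,fx=2.4,fy=2.4,interpolation=cv2.INTER_CUBIC)
a=(.621,-.138,2.654)
rect(d,c,*a,.072,.096,.054,(255,0,0),2.4,(110,60)); rect(d,c,*a,.114,.096,.054,(0,255,0),2.4,(110,60))
cv2.imwrite('pics/w8d.png',d)"
```

```text
rel [-0.2249 -0.0247  0.0513] turn -73.92 q6 1.72 pos [ 0.6205 -0.137   0.3134] tilt [ 0.007 -0.006 -1.   ]
```

View pics/w8d.png

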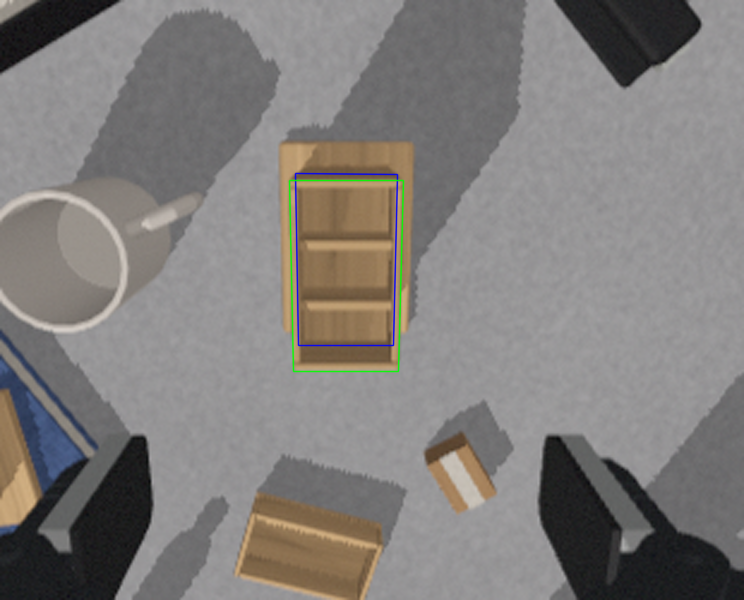

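The divided tray matches the predicted outline at (345,275). The shallow tray is next.

Call:
move_arm --deltas '[1,-0.225,-0.025,0.051,-74,1,-0.225,-0.025,0.051,-74,1,-0.225,-0.025,0.051,-74,1,-0.225,-0.025,0.051,-74,1,-0.225,-0.025,0.051,-74,1,-0.225,-0.025,0.051,-74,1,-0.225,-0.025,0.051,-74,1,-0.225,-0.025,0.051,-74,1,-0.225,-0.025,0.051,-74,1,-0.225,-0.025,0.051,-74]'

```text
t: 16.1
tool_pos: [0.4327, -0.01, 0.2581]
tool_rot: [2.884, 1.229, 0.001]
contact_force: [0.9, 0.6, -0.6]
opening: 0.0854
```

Call:
move_arm --deltas '[1,0,0,0,0,1,0,0,0,0]'

```text
t: 16.3
tool_pos: [0.4322, -0.0099, 0.2569]
tool_rot: [2.886, 1.228, -0.002]
contact_force: [-0.1, -0.2, -0.9]
opening: 0.085
```

```bash
python3 -c "
from go import *
o,im,c=look('w9'); w=wood(im)
p=fit([(c,w)],'shallow',.434,-.0105,[.8045]); print(np.round(p,4)); rel(p[0],p[1],.029,p[2])"
```

```text
[ 0.4357 -0.01    0.8009  0.0318]
rel [0.003  0.0013 0.2283] turn 0.21 q6 0.57 pos [ 0.4323 -0.0099  0.2572] tilt [ 0.001 -0.005 -1.   ]
```

Call:
move_arm --deltas '[1,0.003,0.001,0.04,0,1,0.003,0.001,0.08,0,1,0.003,0.001,0.12,0,1,0.003,0.001,0.155,0,1,0.003,0.001,0.185,0,1,0.003,0.001,0.207,0,1,0.003,0.001,0.221,0,1,0.003,0.001,0.227,0,1,0.003,0.001,0.227,0,1,0.003,0.001,0.227,0]'

```text
t: 17.35
tool_pos: [0.4362, -0.0098, 0.0311]
tool_rot: [2.885, 1.227, 0.001]
contact_force: [1.0, -0.3, 0.7]
opening: 0.0854
```

Call:
move_arm --deltas '[0,0,0,0,0,0,0,0,0,0,-0.5,0,0,0,0,-0.5,0,0,0,0,-0.5,0,0,0,0,-0.5,0,0,0,0,-0.5,0,0,0,0,-0.5,0,0,0,0]' --force 30

```text
t: 18.15
tool_pos: [0.4372, -0.01, 0.0322]
tool_rot: [2.884, 1.227, 0.003]
contact_force: [-1.2, -0.2, 6.6]
opening: 0.0534
```

```bash
python3 -c "
from go import *
rel(.4357,-.01,.036,.8009)"
```

```text
rel [-0.001  -0.001  -0.0038] turn 0.2 q6 0.58 pos [ 0.4372 -0.01    0.0322] tilt [ 0.005 -0.006 -1.   ]
```

Call:
move_arm --deltas '[-0.5,0,0,-0.02,0,-0.5,0,0,-0.05,0,-0.5,0,0,-0.09,0,-0.5,0,0,-0.13,0,-0.5,0,0,-0.17,0,-0.5,0,0,-0.2,0,-0.5,0,0,-0.22,0,-0.5,0,0,-0.22,0]'

```text
t: 18.95
tool_pos: [0.4376, -0.0089, 0.2555]
tool_rot: [2.881, 1.225, 0.011]
contact_force: [0.5, 1.0, -0.8]
opening: 0.0533
```

```bash
python3 -c "
from go import *
rel(.621,-.138,.26,2.654); print(get_obs()['opening'])"
```

```text
rel [ 0.0343  0.2217 -0.0015] turn 74.02 q6 0.58 pos [ 0.4376 -0.0089  0.2555] tilt [ 0.011 -0.007 -1.   ]
0.053298204572035025
```

Call:
move_arm --deltas '[-0.5,0.004,0.025,0,8,-0.5,0.008,0.05,0,16,-0.5,0.012,0.075,0,24,-0.5,0.016,0.1,0,32,-0.5,0.02,0.125,0,40,-0.5,0.023,0.15,0,48,-0.5,0.027,0.175,0,56,-0.5,0.031,0.2,0,64,-0.5,0.034,0.221,0,72,-0.5,0.034,0.222,0,74]'

```text
t: 19.95
tool_pos: [0.6214, -0.1396, 0.2551]
tool_rot: [3.043, -0.763, 0.014]
contact_force: [-0.7, 0.7, -0.1]
opening: 0.0534
```

Call:
move_arm --deltas '[-0.5,0,0,0,0,-0.5,0,0,0,0,-0.5,0,0,0,0]'

```text
t: 20.25
tool_pos: [0.6207, -0.1391, 0.2536]
tool_rot: [3.043, -0.762, 0.01]
contact_force: [0.1, 0.0, -0.1]
opening: 0.0535
```

```bash
python3 -c "
from go import *
rel(.621,-.138,.1462,2.654)"
```

```text
rel [-0.0011 -0.0014  0.1074] turn -0.18 q6 1.73 pos [ 0.6207 -0.1391  0.2536] tilt [ 0.005 -0.006 -1.   ]
```

Call:
move_arm --deltas '[-0.5,0,-0.001,0.03,0,-0.5,0,-0.001,0.06,0,-0.5,0,-0.001,0.08,0,-0.5,0,-0.001,0.094,0,-0.5,0,-0.001,0.1,0,-0.5,0,-0.001,0.1,0,-0.5,0,-0.001,0.1,0]'

```text
t: 20.95
tool_pos: [0.6224, -0.139, 0.155]
tool_rot: [3.043, -0.762, 0.014]
contact_force: [0.3, 0.2, -0.2]
opening: 0.0532
```

```bash
python3 -c "
from go import *
rel(.621,-.138,.1462,2.654)"
```

```text
rel [-0.0018 -0.0002  0.0088] turn -0.17 q6 1.73 pos [ 0.6224 -0.139   0.155 ] tilt [ 0.007 -0.006 -1.   ]
```

Call:
move_arm --deltas '[-0.5,-0.001,0,0.003,0,-0.5,-0.001,0,0.006,0,-0.5,-0.001,0,0.008,0,-0.5,-0.001,0,0.0095,0,-0.5,-0.001,0,0.0095,0]'

```text
t: 21.45
tool_pos: [0.6219, -0.1388, 0.1465]
tool_rot: [3.043, -0.762, 0.014]
contact_force: [-1.0, 0.2, 3.5]
opening: 0.0532
```

Call:
move_arm --deltas '[0.5,0,0,0,0,1,0,0,0,0,1,0,0,0,0,1,0,0,0,0,1,0,0,-0.01,0,1,0,0,-0.04,0,1,0,0,-0.08,0,1,0,0,-0.12,0,1,0,0,-0.15,0,1,0,0,-0.165,0]'

```text
t: 22.45
tool_pos: [0.6217, -0.138, 0.3167]
tool_rot: [3.043, -0.762, 0.025]
contact_force: [1.0, 0.2, -0.7]
opening: 0.0855
```

Call:
move_arm --deltas '[1,0,0,0,0,1,0,0,0,0,1,0,0,0,0]'

```text
t: 22.75
tool_pos: [0.6209, -0.1378, 0.3142]
tool_rot: [3.043, -0.762, 0.019]
contact_force: [0.1, -0.2, -0.4]
opening: 0.0855
```

```bash
python3 -c "
from go import *
o,im,c=look('w10'); rel(.604,.1447,.26,2.80)
d=cv2.resize(im[60:310,110:420],None,fx=2.4,fy=2.4,interpolation=cv2.INTER_CUBIC)
a=(.621,-.138,2.654)
rect(d,c,*a,.114,.096,.054,(255,0,0),2.4,(110,60)); rect(d,c,*a,.142,.096,.054,(0,255,0),2.4,(110,60))
cv2.imwrite('pics/w10d.png',d)"
```

```text
rel [-0.1486 -0.2412  0.0517] turn -8.54 q6 1.73 pos [ 0.6209 -0.1377  0.314 ] tilt [ 0.01  -0.007 -1.   ]
```

View pics/w10d.png

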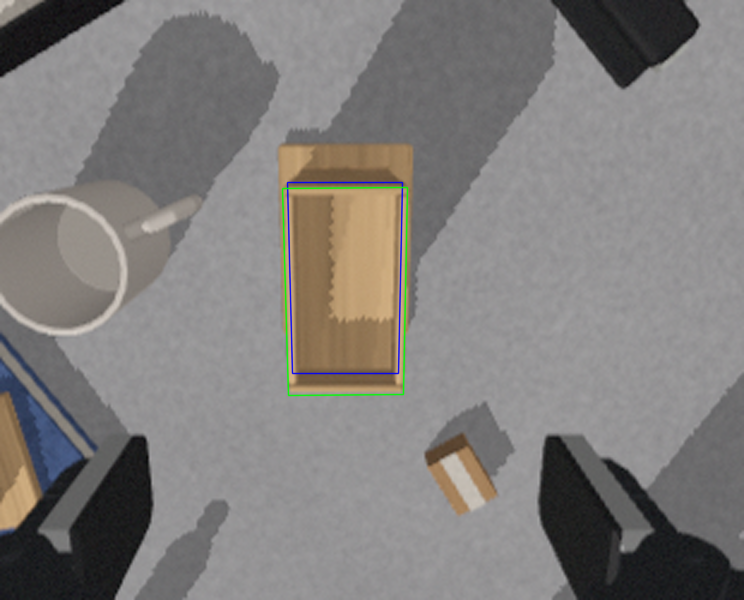

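The shallow tray matches its outline at (347,290). Now the lid.

Call:
move_arm --deltas '[1,-0.149,-0.241,0.045,-8.5,1,-0.149,-0.241,0.045,-8.5,1,-0.149,-0.241,0.045,-8.5,1,-0.149,-0.241,0.045,-8.5,1,-0.149,-0.241,0.045,-8.5,1,-0.149,-0.241,0.045,-8.5,1,-0.149,-0.241,0.045,-8.5,1,-0.149,-0.241,0.045,-8.5,1,-0.149,-0.241,0.045,-8.5,1,-0.149,-0.241,0.045,-8.5]'

```text
t: 23.8
tool_pos: [0.6037, 0.1433, 0.2666]
tool_rot: [3.089, -0.537, 0.018]
contact_force: [0.2, 0.4, 0.0]
opening: 0.0852
```

Call:
move_arm --deltas '[1,0,0,0,0,1,0,0,0,0,1,0,0,0,0]'

```text
t: 24.1
tool_pos: [0.6039, 0.1428, 0.2668]
tool_rot: [3.089, -0.538, 0.018]
contact_force: [0.1, -0.1, -1.0]
opening: 0.0859
```

```bash
python3 -c "
from go import *
o,im,c=look('w11'); w=wood(im)
p=fit([(c,w)],'lid',.604,.1447,[2.80]); print(np.round(p,4)); rel(p[0],p[1],.061,p[2])
x0,y0=150,80
d=cv2.resize(im[y0:y0+200,x0:x0+240],None,fx=3,fy=3,interpolation=cv2.INTER_CUBIC)
rect(d,c,*p[:3],.032,.096,.054,(0,255,0),3,(x0,y0)); rect(d,c,*p[:3],.058,.05,.014,(255,0,0),3,(x0,y0))
cv2.imwrite('pics/w11d.png',d)"
```

```text
[0.606  0.144  2.8159 0.0493]
rel [-0.0009 -0.0024  0.2058] turn -1.1 q6 2.03 pos [0.6039 0.143  0.2668] tilt [ 0.01  -0.008 -1.   ]
```

View pics/w11d.png

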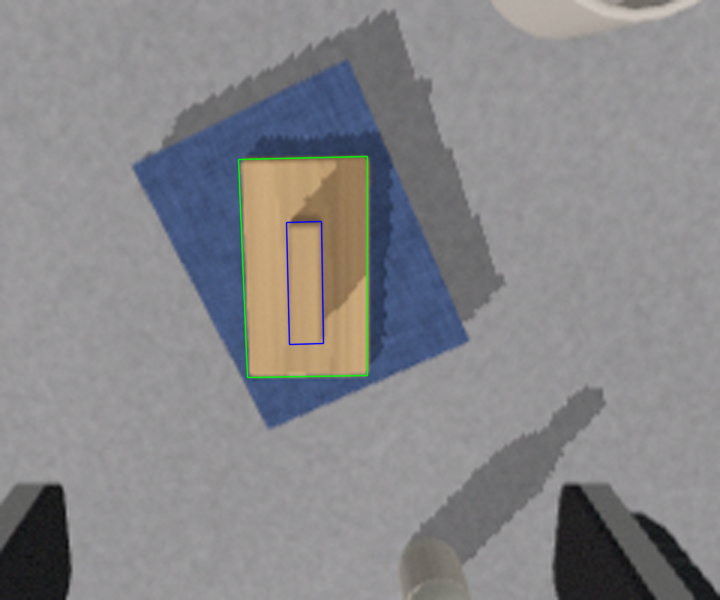

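The lid fit is tight, with the plate at (305,268) and the grip at (305,283). The glue at (430,570) is well clear.

Call:
move_arm --deltas '[1,-0.001,-0.0025,0.04,-1,1,-0.001,-0.0025,0.08,-1,1,-0.001,-0.0025,0.12,-1,1,-0.001,-0.0025,0.15,-1,1,-0.001,-0.0025,0.175,-1,1,-0.001,-0.0025,0.19,-1,1,-0.001,-0.0025,0.2,-1,1,-0.001,-0.0025,0.205,-1,1,-0.001,-0.0025,0.205,-1,1,-0.001,-0.0025,0.205,-1]'

```text
t: 25.15
tool_pos: [0.6069, 0.1442, 0.0632]
tool_rot: [3.094, -0.511, 0.021]
contact_force: [0.2, -0.2, 0.5]
opening: 0.0857
```

```bash
python3 -c "
from go import *
rel(.606,.144,.061,2.8159)"
```

```text
rel [-0.0008  0.0005  0.0022] turn -0.1 q6 2.02 pos [0.6069 0.1442 0.0632] tilt [ 0.013 -0.007 -1.   ]
```

Call:
move_arm --deltas '[0,0,0,0.001,0,-0.4,0,0,0.001,0,-0.7,0,0,0.001,0,-0.9,0,0,0.001,0,-1,0,0,0.001,0,-1,0,0,0.001,0,-1,0,0,0.001,0,-1,0,0,0.001,0,-1,0,0,0.001,0,-1,0,0,0.001,0]' --force 40

```text
t: 26.15
tool_pos: [0.6071, 0.1442, 0.0624]
tool_rot: [3.095, -0.511, 0.022]
contact_force: [0.3, 0.6, 2.2]
opening: 0.0133
```

```bash
python3 -c "
from go import *
rel(.606,.144,.061,2.8159)"
```

```text
rel [-0.001   0.0006  0.0014] turn -0.1 q6 2.02 pos [0.6071 0.1442 0.0624] tilt [ 0.013 -0.007 -1.   ]
```

Call:
move_arm --deltas '[-1,0,0,-0.02,0,-1,0,0,-0.05,0,-1,0,0,-0.09,0,-1,0,0,-0.13,0,-1,0,0,-0.17,0,-1,0,0,-0.2,0,-1,0,0,-0.21,0,-1,0,0,-0.21,0,-1,0,0,-0.21,0]'

```text
t: 27.05
tool_pos: [0.6034, 0.1456, 0.2697]
tool_rot: [3.094, -0.511, 0.016]
contact_force: [0.5, -0.1, -1.9]
opening: 0.013
```

```bash
python3 -c "
from go import *
rel(.621,-.138,.27,2.654);o,im,c=look('w12')"
```

```text
rel [0.1078 0.2629 0.0021] turn 9.18 q6 2.02 pos [0.6034 0.1456 0.2697] tilt [ 0.009 -0.008 -1.   ]
```

View pics/w12.png

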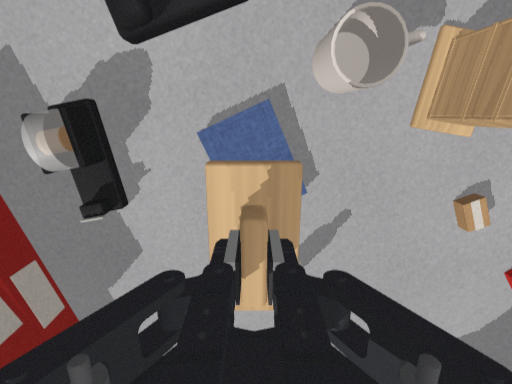

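The lid is held square by its grip at (254,255).

Call:
move_arm --deltas '[-1,0.015,0.037,0,1.5,-1,0.03,0.074,0,3,-1,0.045,0.111,0,4.5,-1,0.06,0.148,0,6,-1,0.075,0.185,0,7.5,-1,0.09,0.22,0,9,-1,0.104,0.25,0,9,-1,0.108,0.263,0,9,-1,0.108,0.263,0,9,-1,0.108,0.263,0,9]'

```text
t: 28.1
tool_pos: [0.6203, -0.1373, 0.2698]
tool_rot: [3.045, -0.752, 0.011]
contact_force: [-0.5, 0.3, -1.7]
opening: 0.0129
```

Call:
move_arm --deltas '[-1,0,0,0,0,-1,0,0,0,0,-1,0,0,0,0]'

```text
t: 28.4
tool_pos: [0.6204, -0.1361, 0.2698]
tool_rot: [3.046, -0.75, 0.011]
contact_force: [-0.1, 1.5, -1.4]
opening: 0.0132
```

```bash
python3 -c "
from go import *
rel(.621,-.138,.1824,2.654)"
```

```text
rel [0.0007 0.0011 0.0874] turn 0.28 q6 1.72 pos [ 0.6204 -0.1361  0.2698] tilt [ 0.006 -0.006 -1.   ]
```

Call:
move_arm --deltas '[-1,0.001,0.001,0.02,0,-1,0.001,0.001,0.045,0,-1,0.001,0.001,0.065,0,-1,0.001,0.001,0.075,0,-1,0.001,0.001,0.08,0,-1,0.001,0.001,0.08,0,-1,0.001,0.001,0.08,0]'

```text
t: 29.1
tool_pos: [0.6219, -0.1381, 0.1912]
tool_rot: [3.046, -0.75, 0.014]
contact_force: [0.1, -1.3, -1.1]
opening: 0.0132
```

```bash
python3 -c "
from go import *
rel(.621,-.138,.1824,2.654); im=get_image('side')[:,:,::-1]; cv2.imwrite('pics/s13.png',cv2.resize(im[150:300,250:430],(720,600),interpolation=2))"
```

```text
rel [-0.001   0.0003  0.0088] turn 0.29 q6 1.72 pos [ 0.6219 -0.1381  0.1912] tilt [ 0.008 -0.007 -1.   ]
```

View pics/s13.png

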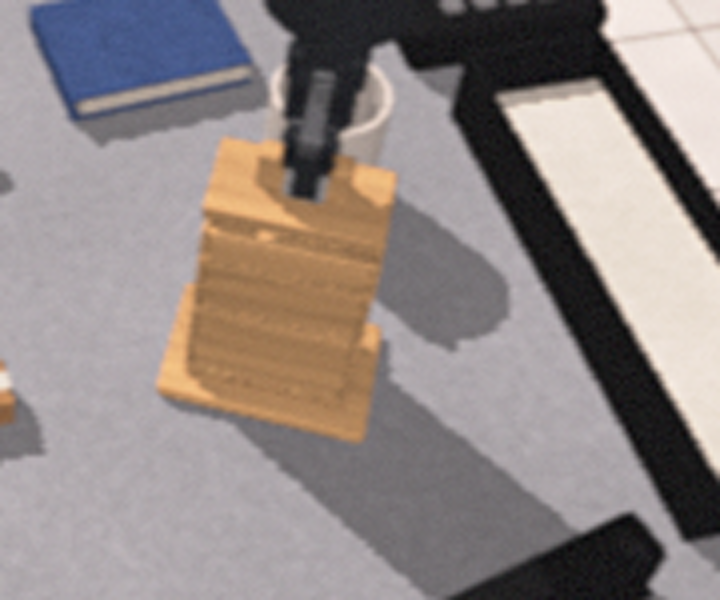

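The lid hovers a few millimetres above and in line with the stack, at (300,200). I'm setting it down.

Call:
move_arm --deltas '[-1,0,0,0.003,0,-1,0,0,0.006,0,-1,0,0,0.008,0,-1,0,0,0.009,0,-1,0,0,0.009,0]'

```text
t: 29.65
tool_pos: [0.6221, -0.1383, 0.1825]
tool_rot: [3.046, -0.75, 0.015]
contact_force: [-0.3, 0.4, 0.1]
opening: 0.0131
```

Call:
move_arm --deltas '[-0.5,0,0,0,0,-0.2,0,0,0,0,0,0,0,0,0,0,0,0,0,0,0,0,0,-0.01,0,0,0,0,-0.03,0,0,0,0,-0.06,0,0,0,0,-0.1,0,0,0,0,-0.13,0,0,0,0,-0.14,0]'

```text
t: 30.65
tool_pos: [0.6224, -0.1377, 0.3286]
tool_rot: [3.045, -0.749, 0.028]
contact_force: [0.4, 0.0, 1.8]
opening: 0.0426
```

Call:
move_arm --deltas '[0,0,0,0,0,0,0,0,0,0,0,0,0,0,0]'

```text
t: 30.95
tool_pos: [0.6217, -0.1375, 0.3262]
tool_rot: [3.045, -0.749, 0.023]
contact_force: [0.0, -0.6, -0.4]
opening: 0.0425
```

```bash
python3 -c "
from go import *
o,im,c=look('w14')
d=cv2.resize(im[60:310,110:420],None,fx=1.6,fy=1.6,interpolation=cv2.INTER_CUBIC)
a=(.621,-.138,2.654)
rect(d,c,*a,.152,.096,.054,(0,255,0),1.6,(110,60)); rect(d,c,*a,.178,.05,.014,(255,0,0),1.6,(110,60))
s=get_image('side')[:,:,::-1]; s=cv2.resize(s[130:300,250:380],(300,400),interpolation=2)
cv2.imwrite('pics/w14d.png',np.hstack([d,s]))"
```

```text
(no output)
```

View pics/w14d.png

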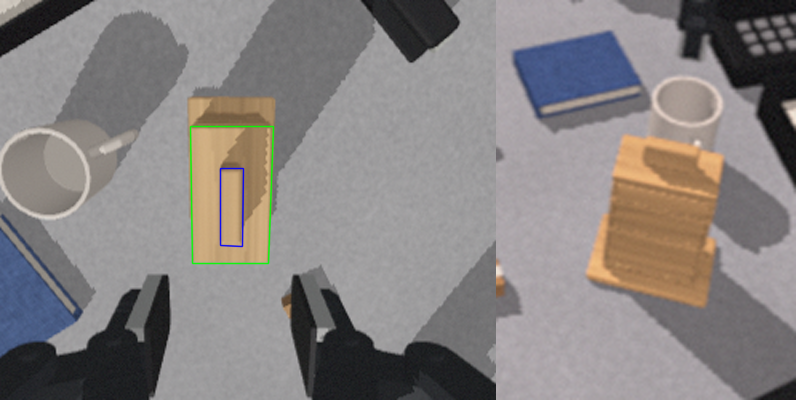

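The lid matches its predicted outline at (231,195). The stack stands free and upright, and the gripper is well above it.

```bash
python3 -c "
from station import order; print(order.finish_job())"
```

```text
the job is handed in; nothing more can be done
None
```

The organiser is back together on its base board: deep bin, divided tray, shallow tray, then the lid with its grip upward. I handed it in at about 31 s on the robot's clock; the hand-in gave no verdict.

- **Stack:** After each release the wrist picture matched the predicted outline to within about 2 mm. Each part touched down within about 0.5 mm of the height worked out for it. The final wrist and side pictures show the stack upright and in line, with the gripper clear above it.
- **Bystanders:** I planned every move clear of them, and nothing looked moved in the pictures I took along the way. I did not measure their positions again at the end. The last pictures clearly show only the mug.
- **Disagreements:** The scene and side cameras differed by up to about 6 mm on where the parts were, so I took each grasp position from the wrist camera. The tool also drifted to about 0.01 rad of tilt, well under the 0.06 rad allowed.

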